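# Load two thrust discs into the slots of an inspection magazine

## Robot

A 6-joint arm with a two-finger parallel gripper is mounted at the origin on the work surface. World frame = base frame: x ahead of the robot, y to its left, z up, the work surface at z = 0. Lengths are in mm, angles in rad, forces in N, time in s.
With the tool pointing down it reaches from about 300 to 950 mm from the base axis. Payload 3.1 kg.
Tool frame: the origin (TCP) lies between the finger pads; the fingertips stand env.nose_length ahead of it and the grasp point (between the pads) lies 6 mm ahead of it (env.nose_length is the distance from the TCP to the fingertips, in mm); z points along the fingers, y is the line along which they close (so a half turn about z gives the same grasp; the last joint's range is limited). The gripper opens to 85 mm and grips with 20 to 120 N. Pads are 22 mm wide; open, the fingers measure 114 mm over their backs; the gripper's body (76 mm by 85 mm) begins 54 mm behind the grasp point. The pads swing forward as they close: fully open they stand 13 mm farther back than shut.
Start: joints at [-1.256, 0.308, 1.634, -0, 1.2, -0.07], TCP at [234.583, -579.313, 256.272] pointing down, gripper open.
Joint ranges: [-3.06, 3.06], [-0.79, 1.96], [0.05, 2.63], [-1.19, 4.34], [0.05, 2.64], [-2.94, 2.94]. Speed limits (rad/s): [2.79, 2.79, 3.14, 3.14, 3.14, 3.14].

## Interface

Orientations are given as a unit quaternion [w, x, y, z].
In Python, from cell import env gives the robot as it stands.
- The arm moves only by the shell command python3 -m crank 'ROWS' [OPENING] [FORCE]. ROWS is JSON, a list of rows, each an object with "delta_pos": the shift along the tool's x, y, z in mm, a list of three; "spin": the turn about the tool's z in rad. In form: [{"delta_pos": [dx, dy, dz], "spin": spin}, ...]. A call has 1 to 8 rows; each row shifts and turns the commanded pose from where the row before left it, along the tool's axes as they then stand; what a row does not reach is not made up. A row lasts 1/12 s, in which the tool goes at most 41.7 mm and 7.16 degrees, less where a joint would pass 70% of its speed; a pose out of reach is approached as far as the arm can. A call is refused whole if a number of a shift passes 41.7 or a number of a turn 0.125, either way. A call with a gripper value outside its range is refused whole. OPENING is the gripper's target within -1 to 1 (fully open at 1, half-way at 0, shut at -1), set as the call begins (- or left out, the last holds). The fingers move at their own pace and stop on an object; FORCE is the grip in N (left out, the last holds). Time passes only in rows, so rows that do not move let the fingers close. It gives the time, the measured TCP pose, the force, the opening and the grip force at its end, in the units of the state.
- env.get_state(): the state, without advancing time (a new reading comes with each control period).
- env.capture(name): name is "scene" or "top" or "wrist"; returns a dict with "pixels" (384x512x3 uint8, red, green, blue), "z_map" (384x512 float32, mm along the optical axis (not along the pixel's ray), 0 where there is no reading), "intrinsics" (3x3 intrinsics, pixels), "world_from_camera" (4x4, takes a point from camera to world coordinates). Camera axes: x right, y down, z forward; pixel columns grow to the right and rows downward; lengths in mm; the calibration is good to about 2 mm. A picture is of the moment at which its call begins.
- env.finish_job(): hands the job in; it is judged then, once.
The state is a dict: "time": time; "joints": joint angles; "qd": joint speeds; "joint_torque": joint torques, N m; "eef_pos": TCP position; "orientation": TCP orientation; "force": force on the tool from outside, world axes, zero at the start; "ft_torque": the same for the moment, N m; "finger_gap": finger opening in mm; "grasp_force": force on a finger pad.
Only numpy, scipy, OpenCV 4.12 (cv2) and the standard library are available. Lean on these libraries where they do the work, as an engineer would, in place of code of your own. Each camera call takes 0.05 s, during which the arm holds its last target. There are 200 camera calls.

## Task

Load the two thrust discs from the steel transfer plate into the magazine: the bronze one into its bottom slot, the black steel one into its top slot. For each, move the magazine up or down by its red handle until the slot is level with the plate, then slide the disc in, without ramming it, until it is home against the back stop. Leave both discs lying flat in their slots, let none fall off the plate, and do not disturb the two bushes and the caliper on the bench.

Things in the scene. Friction and masses are not known exactly. Their poses are not given: they have to be found in the camera images.
- bronze_disc: Flat golden-bronze disc, 70 mm diameter, 8 mm thick, about 0.25 kg, at first lying on the transfer plate. Origin: centre of its underside; z up.
- steel_disc: Flat black steel disc, 70 mm diameter, 8 mm thick, about 0.25 kg, at first on the plate too. One disc lies nearer the magazine, the other behind it (which is which varies), at least 35 mm apart rim to rim, each up to 30 mm off the middle line. Origin: centre of its underside; z up.
- station: Bolted-down loading station on a blue base 150 x 425 x 12 mm: steel transfer plate, then the magazine on its lift (two columns 165 mm high behind it). Origin: on the bench, below the middle of the magazine's mouth. Its y points from the plate into the magazine (the way discs are pushed), x across, z up.
- plate_mouth (a point): Middle of the plate's edge that faces the magazine, on its top surface, 100 mm above the bench; axes as the station. Plate 150 mm wide, 291 mm long (to -y), with 5 mm high folded long edges. Two white guide cheeks 6 mm high stand on it, 114 mm apart 40 mm before the edge, narrowing to 73 mm at the edge. A 9 mm gap lies between this edge and the magazine's mouth.
- magazine (a joint): Height of the magazine on its lift in m: 0 at the lower stop, 0.075 at the upper. Balanced by a gas strut, it stays where it is left; 4 to 14 N moves it up or down. At 0.063 the bottom slot and at 0.012 the top slot is level with the plate (ledges 2 mm below the plate's surface, the best height for entry).
- magazine_mouth (a point): Middle of the magazine's front opening, at the height of the top of its frame; moves with the magazine. It is a box open to the plate: clear walls 74 mm apart inside, 82 mm wide outside, four slots of 17 mm pitch. Each slot is a pair of black ledges, 3 mm thick and 12 mm wide, along both walls (50 mm free between), with 14 mm clear height above. A flat back stop is 67 mm inside.
- magazine_handle (a point): Centre of the red handle bar on top of the magazine, the grip point; moves with it. Bar 14 mm wide (station x), 14 mm high, 35 mm long (station y), free on both sides, its middle 18 mm above the top frame and 57.5 mm beyond the mouth. The frame is open 25 mm to either side of the bar, but for a 10 mm strip under the bar's front end.
- bottom_slot (a point): Seat of the lowest slot: where the centre of a disc's underside is when the disc is home, on top of the ledges, midway between the walls, 32 mm inside the mouth (41 mm beyond the plate's edge). Moves with the magazine; 70 mm below the top of the frame, 88 mm below the handle point. A disc at home still stands 3 mm out of the mouth.
- top_slot (a point): Seat of the fourth and highest slot, 51 mm above bottom_slot, 19 mm below the top of the frame and 37 mm below the handle point; the same in all else. The top frame closes it above.
- bush_a: Dark steel flanged bush standing on the bench on the far side of the station, flange 60 mm, 58 mm high. Origin: centre of its underside. Not to be disturbed.
- bush_b: A second bush of the same kind, on the robot's side of the station. Not to be disturbed.
- caliper: Digital caliper lying on the bench beyond the magazine, 200 mm long (y), 70 mm across its jaws, 14 mm high. Origin: middle of its beam on the bench. Not to be disturbed.
Things that resemble listed ones, but are neither listed nor needed, are in the scene too. There is more than one size of the bronze_disc; the one meant has the size given above.

How it is judged (in metres and radians):
On the way:
1. one of the discs lies home in its own slot (((horizontal distance between bronze_disc and bottom_slot below 0.006 m and z of bronze_disc in the frame of bottom_slot between -0.0025 and 0.003 m and angle between bronze_disc's own z axis and vertical below 0.06 rad) or (horizontal distance between steel_disc and top_slot below 0.006 m and z of steel_disc in the frame of top_slot between -0.0025 and 0.003 m and angle between steel_disc's own z axis and vertical below 0.06 rad))), for 0.2 s.
At the end, for the whole second after the job is handed in: The bronze disc lies in the bottom slot and the black steel disc in the top slot, each with its centre within 6 mm of the seat, its underside within 3 mm of the ledges and flat within 0.06 rad, with discs and magazine at rest (horizontal distance between bronze_disc and bottom_slot below 0.006 m and z of bronze_disc in the frame of bottom_slot between -0.0025 and 0.003 m and angle between each of bronze_disc, steel_disc's own z axis and vertical below 0.06 rad and horizontal distance between steel_disc and top_slot below 0.006 m and z of steel_disc in the frame of top_slot between -0.0025 and 0.003 m and linear speed of each of bronze_disc, steel_disc below 0.02 m/s and velocity of joint magazine between -0.01 and 0.01 m/s); the robot touches nothing.
It fails at once if a disc falls off the plate ((height (world z) of bronze_disc below 0.07 m and horizontal distance between bronze_disc and bottom_slot above 0.05 m) or (height (world z) of steel_disc below 0.07 m and horizontal distance between steel_disc and bottom_slot above 0.05 m)).
It fails at once if a disc is rammed (the fingers push it with more than 45 N) (contact force between the fingers and bronze_disc above 45 N or contact force between the fingers and steel_disc above 45 N).
It fails at once if a bush or the caliper is moved by more than 15 mm (distance of any of bush_a, bush_b, caliper from where it was at the start of the episode above 0.015 m).
It also fails if it takes over 72 s, if anything falls off the work surface, if the arm or the gripper's body presses on something with over 40 N, if the wrist force passes 120 N, or if a joint passes its speed limit or range.

## Working session

There is one attempt and no reset: what is moved stays moved. The work goes in short steps, Python scripts to look and compute and a shell command to move; the robot and the scene stay as the last step left them, time stands still between calls to the robot, and variables do not carry over. Pictures are saved under pics/ and viewed, at most 10 in all, crops included, and the job is handed in when it is done.

```bash
mkdir -p pics; ls; python3 - <<'E'
from cell import env
import cv2,numpy as np
s=env.get_state();print({k:np.round(v,3).tolist() for k,v in s.items()},env.nose_length)
for n in("scene","top"):
    c=env.capture(n);cv2.imwrite(f"pics/{n}0.png",c["pixels"][:,:,::-1]);np.savez(f"{n}0.npz",**c)
    print(n,c["intrinsics"].tolist(),np.round(c["world_from_camera"],3).tolist())
E
```

```text
pics
{'time': 0.0, 'joints': [-1.256, 0.309, 1.635, 0.0, 1.2, -0.07], 'qd': [-0.001, -0.001, -0.002, -0.0, 0.0, -0.0], 'joint_torque': [0.001, -41.525, -27.666, 0.0, 0.01, -0.0], 'eef_pos': [234.347, -578.559, 255.013], 'orientation': [-0.001, 0.982, 0.191, -0.0], 'force': [0.082, 0.213, 0.904], 'ft_torque': [-0.038, -0.011, -0.008], 'grasp_force': 0.0, 'finger_gap': 85.423} 25.0
scene [[434.647330576856, 0.0, 255.90528196164425], [0.0, 434.647330576856, 189.34152047952045], [0.0, 0.0, 1.0]] [[-0.539, 0.453, -0.71, 1312.918], [0.842, 0.284, -0.458, 537.881], [-0.006, -0.845, -0.534, 654.282], [0.0, 0.0, 0.0, 1.0]]
top [[458.282230757823, 0.0, 258.88883366491575], [0.0, 458.282230757823, 189.54767618727547], [0.0, 0.0, 1.0]] [[-0.015, -0.99, 0.142, 445.05], [-0.999, 0.02, 0.035, 41.826], [-0.037, -0.142, -0.989, 1021.954], [0.0, 0.0, 0.0, 1.0]]
```

View pics/top0.png

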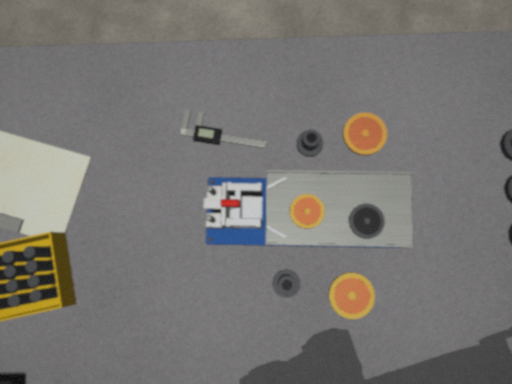

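View pics/scene0.png

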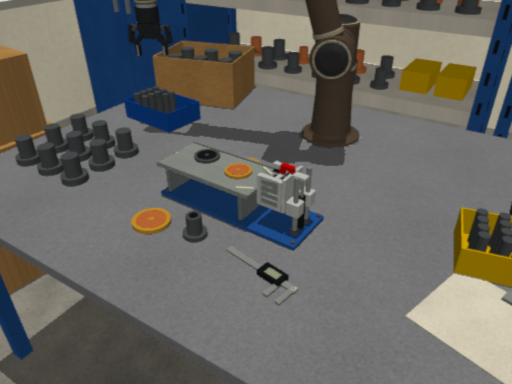

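The top view shows the bronze disc at (307,211), the steel disc at (367,220), the red handle at (230,203) and the plate at columns 267-412. The station's +y points to image left, which is about world +y.

```bash
cat > h.py <<'E'
import numpy as np,cv2
from cell import env
def world(c):
    K=c["intrinsics"];z=c["z_map"].astype(float);v,u=np.mgrid[:z.shape[0],:z.shape[1]]
    P=np.stack([(u-K[0,2])/K[0,0]*z,(v-K[1,2])/K[1,1]*z,z,np.ones_like(z)],-1)@c["world_from_camera"].T
    P=P[...,:3];P[z==0]=np.nan;return P
def comp(m,seed=None):
    n,l,s,_=cv2.connectedComponentsWithStats(m.astype(np.uint8))
    i=l[seed] if seed else 1+s[1:,4].argmax()
    return l==i
def rect(m,P):
    return cv2.minAreaRect(P[m][:,:2].astype(np.float32))
E
python3 - <<'E'
from h import *
c=dict(np.load("top0.npz"));P=world(c);I=c["pixels"].astype(int);hsv=cv2.cvtColor(c["pixels"],cv2.COLOR_RGB2HSV)
z=P[...,2];print("bench z",np.nanmedian(z[300:330,200:240]), "plate",np.nanmedian(z[230:240,320:400]))
box=np.zeros(z.shape,bool);box[160:255,195:420]=1
pl=box&(z>92)&(z<116);pl[:,:262]=0
print("plate",rect(comp(pl),P))
br=pl&(hsv[...,0]<25)&(hsv[...,1]>120)
print("bronze",rect(comp(br),P),np.nanmedian(z[comp(br)]), cv2.minEnclosingCircle(P[comp(br)][:,:2].astype(np.float32)))
b=comp(pl&(I.sum(-1)<230)); print("steel",rect(b,P),np.nanmedian(z[b]),cv2.minEnclosingCircle(P[b][:,:2].astype(np.float32)))
r=box&((hsv[...,0]<8)|(hsv[...,0]>172))&(hsv[...,1]>150);r[:,262:]=0;r=comp(r)
print("handle",rect(r,P),np.nanpercentile(z[r],[5,50,95]))
bl=box&(abs(hsv[...,0].astype(int)-112)<12)&(hsv[...,1]>140)&(z<40);bl[:,270:]=0;print("base",rect(bl,P))
m=box&(z>125)&(z<260);m[:,270:]=0
for v in range(180,235,6):print(v,[f"{q:.0f}" for q in z[v,200:272:5]])
for x,y in((309,141),(286,283)):
    print(P[y,x])
E
```

```text
bench z 0.6632450193464479 plate 101.46619439898944
plate ((537.3504638671875, -83.38740539550781), (291.0396423339844, 150.3368377685547), 88.02765655517578)
bronze ((531.5451049804688, -20.67821502685547), (64.77777862548828, 66.55950164794922), 63.151920318603516) 108.94564512158638 ((531.9362182617188, -20.59778594970703), 33.70482635498047)
steel ((510.1460876464844, -138.5382080078125), (57.139835357666016, 55.23493194580078), 20.501012802124023) 109.0870734330087 ((509.95526123046875, -138.55410766601562), 29.466455459594727)
handle ((544.0379028320312, 126.47698211669922), (30.3037166595459, 13.249021530151367), 88.60578155517578) [169.16271624 171.12306431 173.59772437]
base ((544.3446655273438, 129.2307586669922), (126.2217788696289, 145.57672119140625), 87.91846466064453)
180 ['1', '2', '20', '15', '12', '13', '9', '13', '13', '15', '13', '14', '13', '11', '100']
186 ['4', '3', '167', '101', '100', '158', '149', '147', '147', '148', '146', '149', '147', '12', '108']
192 ['-2', '1', '145', '115', '101', '153', '128', '147', '126', '131', '127', '129', '128', '14', '100']
198 ['0', '155', '158', '154', '152', '158', '71', '147', '72', '74', '74', '75', '73', '12', '100']
204 ['3', '155', '156', '155', '172', '173', '172', '173', '72', '73', '72', '73', '75', '12', '102']
210 ['-1', '4', '10', '96', '45', '150', '72', '147', '74', '74', '75', '71', '77', '14', '100']
216 ['0', '167', '165', '100', '103', '148', '74', '148', '72', '76', '75', '73', '74', '11', '103']
222 ['1', '102', '104', '102', '100', '147', '147', '146', '147', '149', '146', '146', '126', '15', '102']
228 ['0', '1', '12', '12', '73', '12', '13', '15', '9', '14', '11', '14', '89', '102', '110']
234 ['3', '-1', '11', '14', '12', '9', '15', '14', '11', '13', '15', '12', '13', '99', '99']
[686.18489532 -33.27367862  60.64817686]
[388.04160417  22.96718322  60.68922677]
```

```bash
python3 -m crank '[{"delta_pos":[0,0,0],"spin":-0.12},{"delta_pos":[0,0,0],"spin":-0.12},{"delta_pos":[0,0,0],"spin":-0.12},{"delta_pos":[0,0,0],"spin":-0.12},{"delta_pos":[0,0,0],"spin":-0.12},{"delta_pos":[0,0,0],"spin":-0.12},{"delta_pos":[0,0,0],"spin":-0.12},{"delta_pos":[0,0,0],"spin":-0.12}]' -0.2 60
python3 -m crank '[{"delta_pos":[40,0,0],"spin":-0.12},{"delta_pos":[40,20,0],"spin":-0.073},{"delta_pos":[40,40,0],"spin":0},{"delta_pos":[40,40,0],"spin":0},{"delta_pos":[40,40,0],"spin":0},{"delta_pos":[40,40,0],"spin":0}]'
cat >> h.py <<'E'
from scipy.spatial.transform import Rotation as R
YS=np.array([.0344,.9994]);XS=np.array([.9994,-.0344]);M=np.array([542.35,62.0])
def st():
    s=env.get_state();q=s["orientation"];r=R.from_quat(q,scalar_first=True).as_matrix()
    d=s["eef_pos"][:2]-M
    print("t",round(s["time"],2),"station y,x",np.round([d@YS,d@XS],1),"z",round(s["eef_pos"][2],1),"yawerr",round(float(np.arctan2(r[1,0],r[0,0])-np.arctan2(YS[1],YS[0])),4),"gap",round(s["finger_gap"],1),"F",np.round(s["force"],1),"gf",round(s["grasp_force"],1),"tilt",np.round(r[:2,2],3))
if __name__=="__main__": st()
E
python3 h.py
```

```text
time: 0.77
eef_pos: [234.4, -578.9, 255.5]
orientation: [-0.001, 0.78, 0.625, 0.0]
force: [-0.0, -0.1, -0.0]
finger_gap: 33.8
grasp_force: 0.0
time: 1.27
eef_pos: [388.4, -389.6, 255.9]
orientation: [-0.0, 0.719, 0.695, 0.0]
force: [0.9, -0.7, 0.6]
finger_gap: 34.4
grasp_force: 0.0
t 1.27 station y,x [-456.6 -138.3] z 255.9 yawerr 0.0007 gap 34.4 F [ 0.9 -0.7  0.6] gf 0.0 tilt [-0.  0.]
```

```bash
python3 -m crank '[{"delta_pos":[40,18,0],"spin":0},{"delta_pos":[40,18,0],"spin":0},{"delta_pos":[40,18,0],"spin":0},{"delta_pos":[40,18,0],"spin":0},{"delta_pos":[40,18,0],"spin":0},{"delta_pos":[40,18,0],"spin":0},{"delta_pos":[40,15,0],"spin":0},{"delta_pos":[40,0,0],"spin":0}]' >/dev/null
python3 -m crank '[{"delta_pos":[40,0,0],"spin":0},{"delta_pos":[40,0,0],"spin":0},{"delta_pos":[40,0,0],"spin":0},{"delta_pos":[35,0,0],"spin":0},{"delta_pos":[0,0,0],"spin":0},{"delta_pos":[0,0,0],"spin":0}]' > /dev/null
python3 h.py; python3 - <<'E'
from h import *
c=env.capture("wrist");cv2.imwrite("pics/w1.png",c["pixels"][:,:,::-1])
P=world(c);hsv=cv2.cvtColor(c["pixels"],cv2.COLOR_RGB2HSV)
r=comp(((hsv[...,0]<6)|(hsv[...,0]>172))&(hsv[...,1]>150)&(P[...,2]>140))
(cx,cy),s,a=rect(r,P);d=np.array([cx,cy])-M;print(cx,cy,s,a,"st",d@YS,d@XS,np.nanpercentile(P[r][:,2],[10,50,90]))
E
```

```text
t 2.43 station y,x [  5.4 -23. ] z 255.8 yawerr 0.0056 gap 34.3 F [-0.2 -0.7  0.1] gf 0.0 tilt [-0.001 -0.   ]
543.42236328125 129.28663635253906 (32.48799133300781, 13.086905479431152) 87.8321762084961 st 67.28315366760253 -1.2429404272461164 [170.96260617 172.12224509 173.04651196]
```

View pics/w1.png

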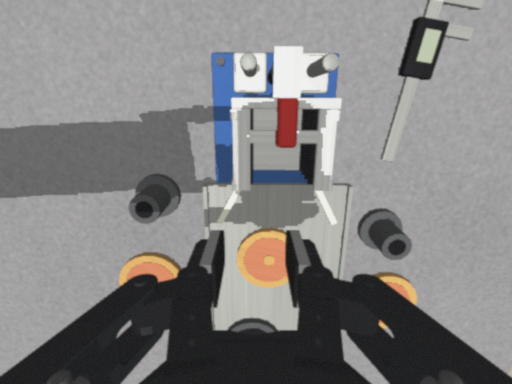

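```bash
python3 -m crank '[{"delta_pos":[30,11,0],"spin":0.0},{"delta_pos":[30,11,0],"spin":0.005},{"delta_pos":[0,0,0],"spin":0},{"delta_pos":[0,0,0],"spin":0}]'; python3 h.py
```

```text
time: 2.82
eef_pos: [544.5, 125.0, 255.9]
orientation: [0.0, 0.72, 0.694, -0.0]
force: [-0.9, -0.6, -0.6]
finger_gap: 34.2
grasp_force: 0.0
t 2.82 station y,x [63.  -0.1] z 255.9 yawerr -0.0035 gap 34.2 F [-0.9 -0.6 -0.6] gf 0.0 tilt [-0.001 -0.001]
```

```bash
python3 -m crank '[{"delta_pos":[2,-1,20],"spin":0.0},{"delta_pos":[0,0,25],"spin":0},{"delta_pos":[0,0,20],"spin":0},{"delta_pos":[0,0,12],"spin":0},{"delta_pos":[0,0,6],"spin":0},{"delta_pos":[0,0,0],"spin":0}]'; python3 h.py
python3 -m crank '[{"delta_pos":[0,0,0],"spin":0.0},{"delta_pos":[0,0,0],"spin":0},{"delta_pos":[0,0,0],"spin":0},{"delta_pos":[0,0,0],"spin":0},{"delta_pos":[0,0,0],"spin":0}]' -1 80; python3 h.py
```

```text
time: 3.32
eef_pos: [542.0, 126.3, 171.7]
orientation: [-0.001, 0.721, 0.693, -0.002]
force: [-0.2, 0.1, -0.2]
finger_gap: 34.3
grasp_force: 0.0
t 3.32 station y,x [64.3 -2.6] z 171.7 yawerr -0.0052 gap 34.3 F [-0.2  0.1 -0.2] gf 0.0 tilt [-0.003 -0.001]
time: 3.73
eef_pos: [544.3, 127.3, 174.8]
orientation: [0.001, 0.72, 0.694, 0.001]
force: [0.9, -3.4, 4.1]
finger_gap: 12.4
grasp_force: 81.0
t 3.73 station y,x [65.4 -0.3] z 174.8 yawerr -0.003 gap 12.4 F [ 0.9 -3.4  4.1] gf 81.0 tilt [ 0.003 -0.001]
```

```bash
python3 -m crank '[{"delta_pos":[0,0,-4],"spin":0.0},{"delta_pos":[0,0,-6],"spin":0},{"delta_pos":[0,0,-6],"spin":0},{"delta_pos":[0,0,-6],"spin":0},{"delta_pos":[0,0,0],"spin":0},{"delta_pos":[0,0,0],"spin":0},{"delta_pos":[0,0,0],"spin":0}]'; python3 h.py
cat >> h.py <<'E'
def plane(P,m):
    p=P[m];p=p[np.isfinite(p).all(1)];return np.median(p[:,2]),len(p)
def heights(cam,off=0):
    c=env.capture(cam);P=world(c);d=P[...,:2]-M;y=d@YS;x=d@XS;z=P[...,2]
    pl=(abs(x)<70)&(y>-290)&(y<-5)&(abs(z-100)<4)
    bottom=(abs(x)<70)&(abs(z-12)<6)&(y>8)&(y<120)
    for lo in(33,):
        fr=(abs(abs(x)-38)<5)&(y>15)&(y<70)&(z>110)
    print(cam,"plate",plane(P,pl),"frame side",plane(P,fr),np.nanpercentile(z[fr],[10,25,75,90]))
    return c,P,x,y,z
E
python3 - <<'E'
from h import *
c,P,x,y,z=heights("top");np.savez("top1.npz",**c);cv2.imwrite("pics/top1.png",c["pixels"][:,:,::-1])
c,P,x,y,z=heights("wrist");np.savez("w2.npz",**c);cv2.imwrite("pics/w2.png",c["pixels"][:,:,::-1])
c,P,x,y,z=heights("scene");np.savez("s2.npz",**c);cv2.imwrite("pics/s2.png",cv2.resize(c["pixels"][120:260,130:350,::-1],None,fx=3.5,fy=3.5))
E
```

```text
time: 4.32
eef_pos: [544.3, 127.3, 196.1]
orientation: [0.001, 0.72, 0.694, 0.001]
force: [2.7, -4.5, 1.3]
finger_gap: 12.4
grasp_force: 80.8
t 4.32 station y,x [65.4 -0.3] z 196.1 yawerr -0.0031 gap 12.4 F [ 2.7 -4.5  1.3] gf 80.8 tilt [ 0.003 -0.001]
top plate (np.float64(100.79324605713327), 7623) frame side (np.float64(491.9127446590907), 716) [238.466081   344.16180444 506.99677528 516.00564088]
wrist plate (np.float64(101.38149646783458), 905) frame side (np.float64(237.53248611500015), 5430) [168.51569346 226.90111268 245.6008907  248.83046316]
scene plate (np.float64(101.17268103696938), 1883) frame side (np.float64(372.8129311223512), 1438) [133.87229985 167.10089141 483.11587923 504.40762251]
```

View pics/s2.png

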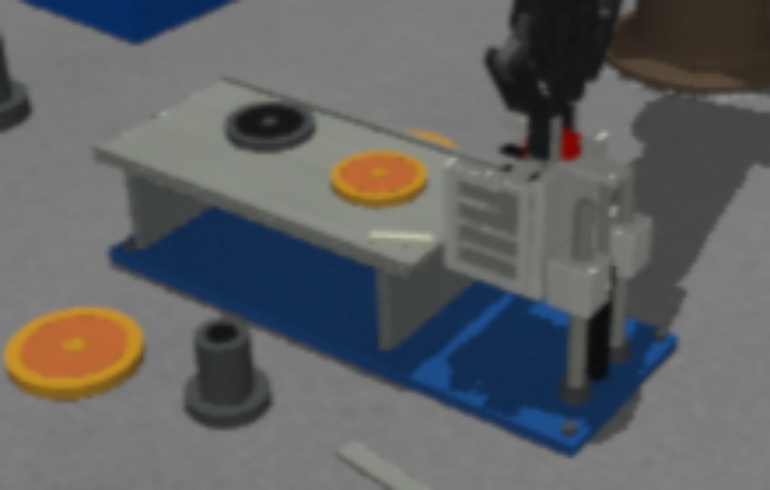

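The scene crop shows the gripper holding the red handle at (565,145) with the magazine raised, and both discs lying still on the plate. Next I measure the frame height exactly.

```bash
python3 - <<'E'
from h import *
for f in("w2","s2","top1"):
    c=dict(np.load(f+".npz"));P=world(c);d=P[...,:2]-M;y=d@YS;x=d@XS;z=P[...,2]
    pl=(abs(x)<70)&(y>-290)&(y<-5)&(abs(z-100)<4)
    fr=(abs(x)<45)&(y>5)&(y<80)&(z>155)&(z<185)
    h,e=np.histogram(z[fr],bins=np.arange(155,186,1));print(f,plane(P,pl),dict(zip(e[:-1].astype(int).tolist(),h.tolist())))
E
```

```text
w2 (np.float64(101.38149646783458), 905) {155: 0, 156: 0, 157: 0, 158: 0, 159: 0, 160: 0, 161: 0, 162: 1, 163: 9, 164: 24, 165: 27, 166: 25, 167: 306, 168: 1461, 169: 586, 170: 22, 171: 0, 172: 0, 173: 0, 174: 0, 175: 2, 176: 83, 177: 391, 178: 149, 179: 37, 180: 41, 181: 29, 182: 42, 183: 47, 184: 34}
s2 (np.float64(101.17268103696938), 1883) {155: 12, 156: 8, 157: 17, 158: 12, 159: 10, 160: 9, 161: 9, 162: 12, 163: 9, 164: 12, 165: 17, 166: 24, 167: 55, 168: 66, 169: 15, 170: 5, 171: 2, 172: 1, 173: 2, 174: 4, 175: 6, 176: 8, 177: 11, 178: 3, 179: 6, 180: 2, 181: 1, 182: 6, 183: 4, 184: 9}
top1 (np.float64(100.79324605713327), 7623) {155: 0, 156: 0, 157: 0, 158: 0, 159: 0, 160: 0, 161: 1, 162: 0, 163: 1, 164: 3, 165: 8, 166: 23, 167: 34, 168: 32, 169: 22, 170: 4, 171: 3, 172: 0, 173: 0, 174: 0, 175: 0, 176: 0, 177: 0, 178: 0, 179: 0, 180: 0, 181: 0, 182: 0, 183: 0, 184: 0}
```

```bash
python3 -m crank '[{"delta_pos":[0,0,-1],"spin":0.0},{"delta_pos":[0,0,0],"spin":0},{"delta_pos":[0,0,0],"spin":0}]'
python3 -m crank '[{"delta_pos":[0,0,0],"spin":0.0},{"delta_pos":[0,0,0],"spin":0},{"delta_pos":[0,0,0],"spin":0},{"delta_pos":[0,0,-10],"spin":0},{"delta_pos":[0,0,-20],"spin":0},{"delta_pos":[0,0,-30],"spin":0},{"delta_pos":[-10,0,-10],"spin":0},{"delta_pos":[-30,0,0],"spin":0}]' -0.2
python3 -m crank '[{"delta_pos":[-40,0,0],"spin":0.0},{"delta_pos":[-40,0,0],"spin":0},{"delta_pos":[-35,-1,0],"spin":0},{"delta_pos":[-20,-2,0],"spin":0},{"delta_pos":[0,0,0],"spin":0},{"delta_pos":[0,0,0],"spin":0}]' -0.62 > /dev/null
python3 h.py
cat >> h.py <<'E'
def look(cam,name):
    c=env.capture(cam);cv2.imwrite(f"pics/{name}.png",c["pixels"][:,:,::-1]);np.savez(name+".npz",**c)
    P=world(c);d=P[...,:2]-M;y=d@YS;x=d@XS;z=P[...,2];hsv=cv2.cvtColor(c["pixels"],cv2.COLOR_RGB2HSV)
    pl=(abs(x)<70)&(y>-285)&(y<-5)&(abs(z-100.5)<4);print("plate",plane(P,pl))
    on=(abs(x)<75)&(y>-290)&(y<90)&(z>85)&(z<130)
    for n,m in(("bronze",on&(hsv[...,0]<25)&(hsv[...,1]>120)),("steel",on&(z>104)&(z<112)&(y<-20)&(hsv[...,1]<90)&(hsv[...,2]<80))):
        m=comp(m);q=np.stack([y[m],x[m]],-1).astype(np.float32);(cy,cx),r=cv2.minEnclosingCircle(q)
        print(n,"y,x",round(cy,1),round(cx,1),"r",round(r,1),"y range",np.round(np.percentile(q,[1,99],axis=0),1).tolist(),"z",plane(P,m))
    fr=(abs(x)<45)&(y>5)&(y<80)&(z>110)&(z<185)
    h,e=np.histogram(z[fr],bins=np.arange(110,186,1));print("frame z mode",np.median(z[fr&(abs(z-e[h.argmax()])<2)]),h.max())
E
python3 - <<'E'
from h import *
look("wrist","w3")
look("top","t3")
E
```

```text
time: 4.72
eef_pos: [544.3, 127.3, 196.3]
orientation: [0.001, 0.72, 0.694, 0.001]
force: [5.2, -4.7, -2.6]
finger_gap: 12.5
grasp_force: 80.4
time: 5.38
eef_pos: [544.1, 90.9, 271.1]
orientation: [0.001, 0.719, 0.695, 0.005]
force: [1.2, -0.4, 0.0]
finger_gap: 34.1
grasp_force: 0.0
t 5.88 station y,x [-109.8   -5.4] z 266.5 yawerr -0.0066 gap 16.5 F [-0.2  1.4  0.4] gf 0.0 tilt [0.    0.002]
plate (np.float64(101.41035996776469), 20671)
bronze y,x -81.3 -7.8 r 34.0 y range [[-112.6, -37.4], [-49.2, 23.5]] z (np.float64(109.57123129398843), 3419)
steel y,x -201.0 -22.3 r 27.9 y range [[-225.0, -23.2], [-174.6, 0.6]] z (np.float64(109.51437990611441), 687)
frame z mode 169.0049865397606 668
plate (np.float64(100.75755079631028), 3047)
bronze y,x -65.6 -8.6 r 28.1 y range [[-69.6, -34.5], [-51.5, 17.8]] z (np.float64(109.08085581981516), 205)
steel y,x -200.4 -24.7 r 28.3 y range [[-227.4, -50.1], [-176.2, 1.4]] z (np.float64(108.6735079630879), 545)
frame z mode 168.10838217484877 162
```

View pics/w3.png

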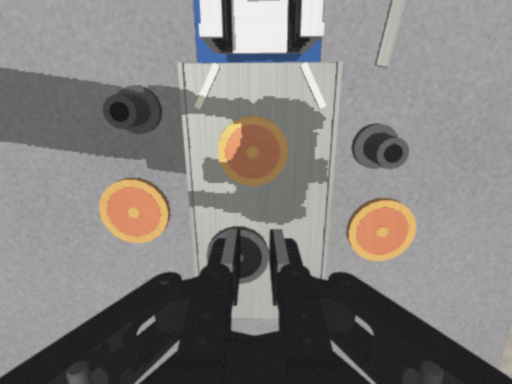

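The wrist view shows bronze at (252,151), steel at (238,253), and the cheeks at (208,85) and (313,85). The magazine is within 0.5 mm of the bottom-slot height.

```bash
python3 -m crank '[{"delta_pos":[-15,-1,0],"spin":0.0},{"delta_pos":[-15,-1,30],"spin":0},{"delta_pos":[0,0,40],"spin":0},{"delta_pos":[0,0,30],"spin":0},{"delta_pos":[0,0,20],"spin":0},{"delta_pos":[0,0,10],"spin":0},{"delta_pos":[0,0,4],"spin":0},{"delta_pos":[0,0,0],"spin":0}]';python3 h.py
```

```text
time: 6.65
eef_pos: [530.4, -75.8, 131.9]
orientation: [-0.001, 0.72, 0.694, -0.0]
force: [-0.2, -0.3, -1.0]
finger_gap: 16.3
grasp_force: 0.0
t 6.65 station y,x [-138.1   -7.2] z 131.9 yawerr -0.0022 gap 16.3 F [-0.2 -0.3 -1. ] gf 0.0 tilt [-0.001  0.001]
```

```bash
python3 -m crank '[{"delta_pos":[0,0,2],"spin":0.0},{"delta_pos":[0,0,2],"spin":0},{"delta_pos":[3,0,0],"spin":0},{"delta_pos":[3,0,0],"spin":0},{"delta_pos":[3,0,0],"spin":0},{"delta_pos":[3,0,0],"spin":0},{"delta_pos":[3,0,0],"spin":0},{"delta_pos":[3,0.5,0],"spin":0}]';python3 h.py
python3 -m crank '[{"delta_pos":[5,1,0],"spin":0.0},{"delta_pos":[5,1,0],"spin":0},{"delta_pos":[5,1,0],"spin":0},{"delta_pos":[5,1,0],"spin":0},{"delta_pos":[5,1,0],"spin":0},{"delta_pos":[5,1,0],"spin":0},{"delta_pos":[5,1,0],"spin":0},{"delta_pos":[0,0,0],"spin":0}]';python3 h.py
python3 -c "
from h import *
look('wrist','w4')"
```

```text
time: 7.32
eef_pos: [531.7, -59.1, 128.6]
orientation: [0.001, 0.72, 0.694, -0.0]
force: [-0.2, -1.6, 1.1]
finger_gap: 16.3
grasp_force: 1.2
t 7.32 station y,x [-121.4   -6.5] z 128.6 yawerr -0.0029 gap 16.3 F [-0.2 -1.6  1.1] gf 1.2 tilt [ 0.    -0.001]
time: 7.98
eef_pos: [540.1, -22.9, 128.2]
orientation: [-0.0, 0.72, 0.694, 0.0]
force: [0.4, 0.0, 0.0]
finger_gap: 16.2
grasp_force: 0.4
t 7.98 station y,x [-84.9   0.6] z 128.2 yawerr -0.0032 gap 16.2 F [0.4 0.  0. ] gf 0.4 tilt [0.    0.001]
plate (np.float64(101.43732561959604), 29807)
bronze y,x -39.7 -0.5 r 34.5 y range [[-71.2, -32.3], [-11.2, 31.3]] z (np.float64(109.56968517574896), 13641)
steel y,x -31.0 -72.0 r 7.5 y range [[-38.2, -72.2], [-23.7, -71.0]] z (np.float64(104.94017792418731), 46)
frame z mode 168.83608720931397 1856
```

View pics/w4.png

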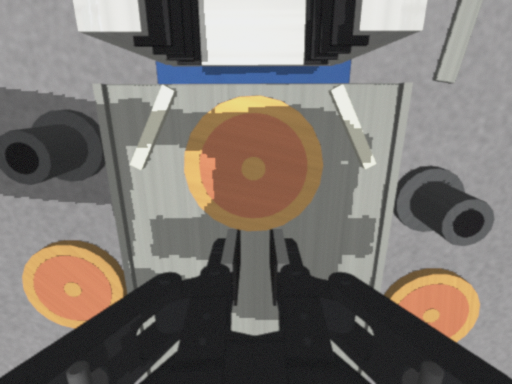

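Bronze sits centred between the cheeks at (253,165), touching the fingers. I push it straight in.

```bash
python3 -m crank '[{"delta_pos":[5,0,0],"spin":0.0},{"delta_pos":[5,0,0],"spin":0},{"delta_pos":[5,0,0],"spin":0},{"delta_pos":[5,0,0],"spin":0},{"delta_pos":[5,0,0],"spin":0},{"delta_pos":[5,0,0],"spin":0},{"delta_pos":[5,0,0],"spin":0},{"delta_pos":[0,0,0],"spin":0}]';python3 h.py
python3 -m crank '[{"delta_pos":[5,0,0],"spin":0.0},{"delta_pos":[5,0,0],"spin":0},{"delta_pos":[5,0,0],"spin":0},{"delta_pos":[5,0,0],"spin":0},{"delta_pos":[4,0,0],"spin":0},{"delta_pos":[4,0,0],"spin":0},{"delta_pos":[4,0,0],"spin":0},{"delta_pos":[0,0,0],"spin":0}]';python3 h.py
python3 -c "
from h import *
look('scene','s4')"
```

```text
time: 8.7
eef_pos: [541.1, 12.1, 128.2]
orientation: [-0.0, 0.72, 0.694, 0.0]
force: [-0.8, -0.1, 0.9]
finger_gap: 15.8
grasp_force: 0.0
t 8.7 station y,x [-50.    0.5] z 128.2 yawerr -0.0031 gap 15.8 F [-0.8 -0.1  0.9] gf 0.0 tilt [-0.     0.001]
time: 9.37
eef_pos: [542.2, 43.9, 128.1]
orientation: [-0.0, 0.72, 0.694, 0.0]
force: [-0.2, -0.2, -0.0]
finger_gap: 15.9
grasp_force: 0.0
t 9.37 station y,x [-18.1   0.5] z 128.1 yawerr -0.0033 gap 15.9 F [-0.2 -0.2 -0. ] gf 0.0 tilt [-0.     0.001]
plate (np.float64(101.23722223992331), 1985)Traceback (most recent call last):
  File "<string>", line 3, in <module>
    look('scene','s4')
    ~~~~^^^^^^^^^^^^^^
  File "h.py", line 36, in look
    m=comp(m);q=np.stack([y[m],x[m]],-1).astype(np.float32);(cy,cx),r=cv2.minEnclosingCircle(q)
  File "h.py", line 9, in comp
    i=l[seed] if seed else 1+s[1:,4].argmax()
                             ~~~~~~~~~~~~~~^^
ValueError: attempt to get argmax of an empty sequence
```

Smooth so far; 14 mm remain. I finish slowly.

```bash
python3 -m crank '[{"delta_pos":[3,0,0],"spin":0.0},{"delta_pos":[3,0,0],"spin":0},{"delta_pos":[3,0,0],"spin":0},{"delta_pos":[1,0,0],"spin":0},{"delta_pos":[1,0,0],"spin":0},{"delta_pos":[0,0,0],"spin":0},{"delta_pos":[0,0,0],"spin":0}]';python3 h.py
python3 -m crank '[{"delta_pos":[1,0,0],"spin":0.0},{"delta_pos":[1,0,0],"spin":0},{"delta_pos":[0,0,0],"spin":0}]';python3 h.py
```

```text
time: 10.0
eef_pos: [542.8, 53.8, 128.3]
orientation: [-0.0, 0.72, 0.694, 0.0]
force: [-0.7, 0.1, 0.8]
finger_gap: 16.2
grasp_force: 0.3
t 10.0 station y,x [-8.1  0.8] z 128.3 yawerr -0.0036 gap 16.2 F [-0.7  0.1  0.8] gf 0.3 tilt [-0.  0.]
time: 10.25
eef_pos: [543.0, 55.7, 128.4]
orientation: [0.0, 0.72, 0.694, -0.0]
force: [0.3, -1.1, 0.3]
finger_gap: 16.8
grasp_force: 0.6
t 10.25 station y,x [-6.3  0.9] z 128.4 yawerr -0.0035 gap 16.8 F [ 0.3 -1.1  0.3] gf 0.6 tilt [ 0. -0.]
```

```bash
python3 -m crank '[{"delta_pos":[0.8,0,0],"spin":0.0},{"delta_pos":[0.8,0,0],"spin":0},{"delta_pos":[0,0,0],"spin":0}]';python3 h.py
python3 -m crank '[{"delta_pos":[0.6,0,0],"spin":0.0},{"delta_pos":[0,0,0],"spin":0}]';python3 h.py
```

```text
time: 10.5
eef_pos: [543.0, 57.4, 128.3]
orientation: [0.0, 0.72, 0.694, 0.0]
force: [1.3, -1.3, 1.0]
finger_gap: 16.7
grasp_force: 0.7
t 10.5 station y,x [-4.5  0.8] z 128.3 yawerr -0.0035 gap 16.7 F [ 1.3 -1.3  1. ] gf 0.7 tilt [ 0. -0.]
time: 10.67
eef_pos: [543.0, 58.0, 128.3]
orientation: [0.0, 0.72, 0.694, 0.0]
force: [0.1, -2.3, 0.1]
finger_gap: 16.2
grasp_force: 0.7
t 10.67 station y,x [-4.   0.8] z 128.3 yawerr -0.0036 gap 16.2 F [ 0.1 -2.3  0.1] gf 0.7 tilt [ 0. -0.]
```

```bash
python3 -m crank '[{"delta_pos":[0.6,0,0],"spin":0.0},{"delta_pos":[0,0,0],"spin":0}]';python3 h.py
python3 -m crank '[{"delta_pos":[0.6,0,0],"spin":0.0},{"delta_pos":[0,0,0],"spin":0}]';python3 h.py
```

```text
time: 10.83
eef_pos: [543.0, 58.2, 128.3]
orientation: [0.0, 0.72, 0.694, -0.0]
force: [0.5, -4.7, -0.1]
finger_gap: 16.3
grasp_force: 0.8
t 10.83 station y,x [-3.8  0.8] z 128.3 yawerr -0.0035 gap 16.3 F [ 0.5 -4.7 -0.1] gf 0.8 tilt [ 0.    -0.001]
time: 11.0
eef_pos: [543.1, 58.3, 128.3]
orientation: [0.0, 0.72, 0.694, -0.001]
force: [0.3, -5.2, 0.7]
finger_gap: 15.9
grasp_force: 0.8
t 11.0 station y,x [-3.6  0.8] z 128.3 yawerr -0.0037 gap 15.9 F [ 0.3 -5.2  0.7] gf 0.8 tilt [-0.    -0.001]
```

Force rises at the expected depth, so the bronze disc is home. I retract and go up to the handle.

```bash
python3 -m crank '[{"delta_pos":[-5,0,0],"spin":0.0},{"delta_pos":[-15,0,0],"spin":0},{"delta_pos":[-20,0,-15],"spin":0},{"delta_pos":[-10,0,-40],"spin":0},{"delta_pos":[0,0,-40],"spin":0},{"delta_pos":[0,0,-25],"spin":0},{"delta_pos":[0,0,0],"spin":0},{"delta_pos":[0,0,0],"spin":0}]' -0.2 >/dev/null;python3 h.py
python3 - <<'E'
from h import *
for n in("wrist","scene"):
    c=env.capture(n);np.savez(n+"5.npz",**c)
    P=world(c);d=P[...,:2]-M;y=d@YS;x=d@XS;z=P[...,2];hsv=cv2.cvtColor(c["pixels"],cv2.COLOR_RGB2HSV)
    m=(abs(x)<45)&(y>-30)&(y<90)&(z>80)&(z<130)&(hsv[...,0]<25)&(hsv[...,1]>120)
    print(n,m.sum(),np.round(np.nanpercentile(np.stack([y[m],x[m],z[m]],-1),[2,50,98],axis=0),1).tolist() if m.sum() else "")
    if n=="wrist":cv2.imwrite("pics/w5.png",c["pixels"][:,:,::-1])
E
```

```text
t 11.67 station y,x [-52.4   2.1] z 250.6 yawerr -0.0038 gap 34.0 F [-1.   0.8 -1. ] gf 0.0 tilt [0.005 0.001]
wrist 2923 [[9.2, -25.1, 105.6], [33.1, 0.4, 107.1], [54.7, 24.2, 108.9]]
scene 0
```

View pics/w5.png

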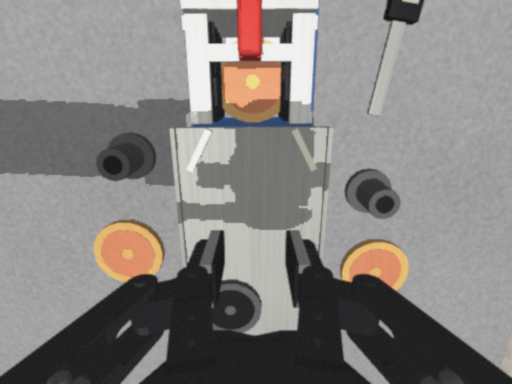

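Bronze lies flat in the bottom slot, centre mark at (253,82) and top at about 105.7 mm, as expected. Back to the handle.

```bash
python3 -m crank '[{"delta_pos":[30,-1,0],"spin":0.0},{"delta_pos":[35,-1,0],"spin":0},{"delta_pos":[30,0,0],"spin":0},{"delta_pos":[15,0,0],"spin":0},{"delta_pos":[7,0,0],"spin":0},{"delta_pos":[0,0,0],"spin":0},{"delta_pos":[0,0,0],"spin":0}]' >/dev/null;python3 h.py
```

```text
t 12.35 station y,x [63.9 -1.9] z 246.7 yawerr -0.0027 gap 34.1 F [ 0.5 -0.  -0.3] gf 0.0 tilt [-0.003 -0.001]
```

```bash
python3 -m crank '[{"delta_pos":[1,0,20],"spin":0.0},{"delta_pos":[0,1,15],"spin":0},{"delta_pos":[0,0,10],"spin":0},{"delta_pos":[0,0,5],"spin":0},{"delta_pos":[0,0,0],"spin":0},{"delta_pos":[0,0,0],"spin":0}]' >/dev/null;python3 h.py
python3 -m crank '[{"delta_pos":[0,0,0],"spin":0.0},{"delta_pos":[0,0,0],"spin":0},{"delta_pos":[0,0,0],"spin":0},{"delta_pos":[0,0,0],"spin":0},{"delta_pos":[0,0,0],"spin":0}]' -1 80 >/dev/null;python3 h.py
```

```text
t 12.85 station y,x [64.6  0.1] z 198.3 yawerr -0.0045 gap 33.8 F [-0.1  0.8 -0.1] gf 0.0 tilt [-0. -0.]
t 13.27 station y,x [65.2 -0.2] z 199.3 yawerr -0.0031 gap 11.9 F [-3.2 -1.   6.3] gf 81.0 tilt [-0. -0.]
```

Gripped. Now 51 mm down, smoothly.

```bash
python3 -m crank '[{"delta_pos":[0,0,3],"spin":0.0},{"delta_pos":[0,0,6],"spin":0},{"delta_pos":[0,0,8],"spin":0},{"delta_pos":[0,0,8],"spin":0},{"delta_pos":[0,0,8],"spin":0},{"delta_pos":[0,0,8],"spin":0},{"delta_pos":[0,0,6],"spin":0},{"delta_pos":[0,0,3],"spin":0}]' >/dev/null
python3 -m crank '[{"delta_pos":[0,0,1],"spin":0.0},{"delta_pos":[0,0,0],"spin":0},{"delta_pos":[0,0,0],"spin":0}]' >/dev/null;python3 h.py
python3 - <<'E'
from h import *
c=env.capture("wrist");P=world(c);d=P[...,:2]-M;y=d@YS;x=d@XS;z=P[...,2]
pl=(abs(x)<70)&(y>-290)&(y<-5)&(abs(z-100)<4)
fr=(abs(x)<45)&(y>5)&(y<80)&(z>110)&(z<128)
h,e=np.histogram(z[fr],bins=np.arange(110,129,1));print(plane(P,pl),np.median(z[fr&(abs(z-e[h.argmax()])<2)]),h.tolist())
E
```

```text
t 14.18 station y,x [65.1 -0.2] z 148.0 yawerr -0.0031 gap 12.0 F [-2.6 -1.2  4.9] gf 80.9 tilt [-0. -0.]
(np.float64(101.32400500003533), 757) 117.25799889216444 [0, 1, 11, 23, 22, 61, 734, 1433, 245, 2, 0, 0, 0, 0, 10, 221, 320, 55]
```

```bash
python3 -m crank '[{"delta_pos":[0,0,-1],"spin":0.0},{"delta_pos":[0,0,-0.7],"spin":0},{"delta_pos":[0,0,0],"spin":0},{"delta_pos":[0,0,0],"spin":0}]' >/dev/null;python3 h.py
python3 -m crank '[{"delta_pos":[0,0,0],"spin":0.0},{"delta_pos":[0,0,0],"spin":0},{"delta_pos":[0,0,0],"spin":0},{"delta_pos":[0,0,-10],"spin":0},{"delta_pos":[0,0,-30],"spin":0},{"delta_pos":[0,0,-35],"spin":0},{"delta_pos":[-10,0,-30],"spin":0},{"delta_pos":[-30,0,0],"spin":0}]' -0.2 >/dev/null
python3 -m crank '[{"delta_pos":[-40,-4,0],"spin":0.0},{"delta_pos":[-40,-4,0],"spin":0},{"delta_pos":[-40,-4,0],"spin":0},{"delta_pos":[-40,-4,0],"spin":0},{"delta_pos":[-20,-2,0],"spin":0},{"delta_pos":[0,0,0],"spin":0},{"delta_pos":[0,0,0],"spin":0}]' -0.62 > /dev/null
python3 h.py
python3 - <<'E'
from h import *
c=env.capture("wrist");np.savez("w6.npz",**c);cv2.imwrite("pics/w6.png",c["pixels"][:,:,::-1]);P=world(c);d=P[...,:2]-M;y=d@YS;x=d@XS;z=P[...,2]
pl=(abs(x)<70)&(y>-290)&(y<-5)&(abs(z-100)<4)
fr=(abs(x)<45)&(y>5)&(y<80)&(z>110)&(z<128)
h,e=np.histogram(z[fr],bins=np.arange(110,129,1));print(plane(P,pl),np.median(z[fr&(abs(z-e[h.argmax()])<2)]),h.tolist())
E
```

```text
t 14.57 station y,x [65.1 -0.2] z 148.1 yawerr -0.0034 gap 12.2 F [ 0.7 -0.1 -6.2] gf 79.5 tilt [-0. -0.]
t 15.82 station y,x [-155.8  -18.4] z 255.3 yawerr -0.0067 gap 16.3 F [1.4 0.2 0.2] gf 0.0 tilt [0.002 0.   ]
(np.float64(101.46687261490064), 32979) nan [0, 0, 0, 0, 0, 0, 0, 0, 0, 0, 0, 0, 0, 0, 0, 0, 0, 0]
  return _methods._mean(a, axis=axis, dtype=dtype,
  ret = ret.dtype.type(ret / rcount)
```

View pics/w6.png

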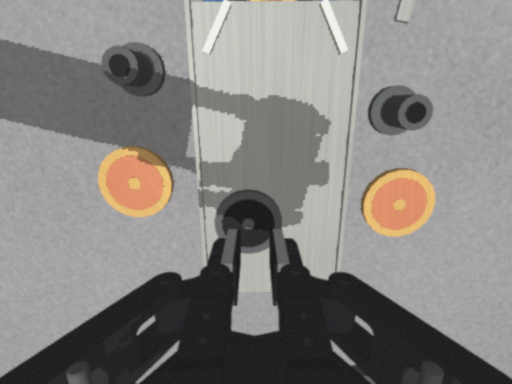

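Steel lies at (248,221), undisturbed, with the fingers just behind it.

```bash
python3 - <<'E'
from h import *
c=dict(np.load("w6.npz"));P=world(c);d=P[...,:2]-M;y=d@YS;x=d@XS;z=P[...,2]
m=comp((abs(x)<68)&(y>-260)&(y<-150)&(z>106.5)&(z<113));q=np.stack([y[m],x[m]],-1).astype(np.float32)
print(m.sum(),cv2.minEnclosingCircle(q),q.min(0),q.max(0))
c=env.capture("top");P=world(c);d=P[...,:2]-M;y=d@YS;x=d@XS;z=P[...,2]
pl=(abs(x)<70)&(y>-290)&(y<-5)&(abs(z-100)<4)
fr=(abs(x)<45)&(y>5)&(y<80)&(z>105)&(z<130)
h,e=np.histogram(z[fr],bins=np.arange(105,131,1));print(plane(P,pl),h.tolist(),np.median(z[fr&(abs(z-e[h.argmax()])<2)]))
E
```

```text
2855 ((-199.2799835205078, -25.832918167114258), 34.98423767089844) [-234.20824   -60.495064] [-164.55347      8.3888645]
(np.float64(100.72770078911248), 5494) [1, 1, 1, 2, 1, 5, 4, 8, 17, 45, 107, 136, 131, 107, 36, 7, 4, 4, 10, 11, 17, 22, 15, 3, 1] 116.40204411411742
```

```bash
python3 -m crank '[{"delta_pos":[-30,-3,0],"spin":0.0},{"delta_pos":[-35,-3,0],"spin":-0.005},{"delta_pos":[-30,-1,20],"spin":0},{"delta_pos":[-7,0,35],"spin":0},{"delta_pos":[0,0,30],"spin":0},{"delta_pos":[0,0,20],"spin":0},{"delta_pos":[0,0,10],"spin":0},{"delta_pos":[0,0,0],"spin":0}]' >/dev/null;python3 h.py
```

```text
t 16.58 station y,x [-254.7  -27.5] z 136.4 yawerr 0.0032 gap 16.6 F [-0.5  0.4  0.1] gf 0.0 tilt [-0.005  0.003]
```

```bash
python3 -m crank '[{"delta_pos":[0,1,3],"spin":0.0},{"delta_pos":[0,0,3],"spin":0},{"delta_pos":[0,0,2],"spin":0},{"delta_pos":[0,0,0],"spin":0}]' >/dev/null;python3 h.py
```

```text
t 16.92 station y,x [-256.7  -24.1] z 132.0 yawerr 0.002 gap 16.5 F [-1.   0.2  1. ] gf 0.0 tilt [ 0.002 -0.001]
```

```bash
python3 -m crank '[{"delta_pos":[0,-1.5,2],"spin":0.0},{"delta_pos":[0,0,2],"spin":0},{"delta_pos":[0,0,1],"spin":0},{"delta_pos":[0,0,0],"spin":0},{"delta_pos":[0,0,0],"spin":0}]' >/dev/null;python3 h.py
```

```text
t 17.33 station y,x [-256.8  -26.6] z 125.9 yawerr 0.0012 gap 16.2 F [-0.6  0.6 -0. ] gf 0.0 tilt [-0.  0.]
```

```bash
python3 -m crank '[{"delta_pos":[3,0,0],"spin":0.0},{"delta_pos":[3,0,0],"spin":0},{"delta_pos":[3,0,0],"spin":0},{"delta_pos":[2,0,0],"spin":0},{"delta_pos":[2,0,0],"spin":0},{"delta_pos":[4,0.6,0],"spin":0},{"delta_pos":[6,1,0],"spin":0},{"delta_pos":[6,1,0],"spin":0}]' >/dev/null;python3 h.py
python3 -m crank '[{"delta_pos":[6,1,0],"spin":0.0},{"delta_pos":[6,1,0],"spin":0},{"delta_pos":[6,1,0],"spin":0},{"delta_pos":[6,1,0],"spin":0},{"delta_pos":[6,1,0],"spin":0},{"delta_pos":[6,1,0],"spin":0},{"delta_pos":[6,1,0],"spin":0},{"delta_pos":[6,1,0],"spin":0}]' >/dev/null;python3 h.py
python3 - <<'E'
from h import *
c=env.capture("wrist");P=world(c);d=P[...,:2]-M;y=d@YS;x=d@XS;z=P[...,2]
m=comp((abs(x)<68)&(y>-230)&(y<-90)&(z>106.5)&(z<113));q=np.stack([y[m],x[m]],-1).astype(np.float32)
print(m.sum(),cv2.minEnclosingCircle(q),q.min(0),q.max(0))
E
```

```text
t 18.0 station y,x [-227.5  -23.8] z 126.0 yawerr 0.0013 gap 16.4 F [-0.4 -1.8 -0.5] gf 0.9 tilt [-0. -0.]
t 18.67 station y,x [-179.1  -15.9] z 126.0 yawerr 0.0015 gap 16.2 F [ 0.2 -0.7  0.3] gf 1.0 tilt [-0. -0.]
15284 ((-136.33872985839844, -17.100269317626953), 37.22434616088867) [-172.77718  -51.89482] [-99.56279   17.656858]
```

```bash
python3 -m crank '[{"delta_pos":[6,1.1,0],"spin":0.0},{"delta_pos":[6,1.1,0],"spin":0},{"delta_pos":[6,1.1,0],"spin":0},{"delta_pos":[6,1.1,0],"spin":0},{"delta_pos":[6,1.1,0],"spin":0},{"delta_pos":[6,1.1,0],"spin":0},{"delta_pos":[6,1.1,0],"spin":0},{"delta_pos":[6,1.1,0],"spin":0}]' >/dev/null;python3 h.py
python3 -m crank '[{"delta_pos":[6,1.1,0],"spin":0.0},{"delta_pos":[6,1.1,0],"spin":0},{"delta_pos":[6,1.1,0],"spin":0},{"delta_pos":[6,1.1,0],"spin":0},{"delta_pos":[6,1.1,0],"spin":0},{"delta_pos":[6,1.1,0],"spin":0},{"delta_pos":[3,0,0],"spin":0},{"delta_pos":[0,0,0],"spin":0}]' >/dev/null;python3 h.py
python3 - <<'E'
from h import *
c=env.capture("wrist");cv2.imwrite("pics/w7.png",c["pixels"][:,:,::-1]);P=world(c);d=P[...,:2]-M;y=d@YS;x=d@XS;z=P[...,2]
m=comp((abs(x)<68)&(y>-100)&(y<5)&(z>108)&(z<113));q=np.stack([y[m],x[m]],-1).astype(np.float32)
print(m.sum(),cv2.minEnclosingCircle(q),q.min(0),q.max(0))
fr=(abs(x)<45)&(y>5)&(y<80)&(z>112.5)&(z<122);print("frame",np.median(z[fr]),fr.sum())
E
```

```text
t 19.38 station y,x [-131.    -7.2] z 126.0 yawerr 0.0015 gap 16.3 F [-0.7 -2.6  0.8] gf 1.0 tilt [-0.  0.]
t 20.05 station y,x [-91.6  -0.6] z 126.0 yawerr 0.0018 gap 16.1 F [ 0.1  0.4 -0.2] gf 0.0 tilt [0.    0.001]
15243 ((-48.32011795043945, -1.6915600299835205), 37.00222396850586) [-84.51479  -36.252472] [-11.648381  33.37538 ]
frame 117.48695143200132 3331
```

View pics/w7.png

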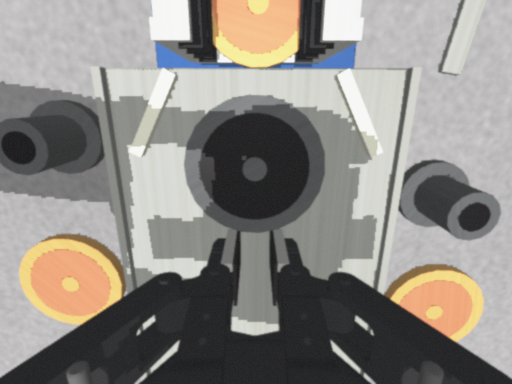

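Steel is centred between the cheeks at (255,163), and bronze is still seated behind it at (258,5). I push straight in.

```bash
python3 -m crank '[{"delta_pos":[5,0.5,0],"spin":0.0},{"delta_pos":[5,0.5,0],"spin":0},{"delta_pos":[5,0,0],"spin":0},{"delta_pos":[5,0,0],"spin":0},{"delta_pos":[5,0,0],"spin":0},{"delta_pos":[5,0,0],"spin":0},{"delta_pos":[5,0,0],"spin":0},{"delta_pos":[0,0,0],"spin":0}]' >/dev/null;python3 h.py
python3 -m crank '[{"delta_pos":[5,0,0],"spin":0.0},{"delta_pos":[5,0,0],"spin":0},{"delta_pos":[5,0,0],"spin":0},{"delta_pos":[5,0,0],"spin":0},{"delta_pos":[5,0,0],"spin":0},{"delta_pos":[5,0,0],"spin":0},{"delta_pos":[4,0,0],"spin":0},{"delta_pos":[0,0,0],"spin":0}]'>/dev/null;python3 h.py
```

```text
t 20.77 station y,x [-56.4   0.2] z 125.9 yawerr 0.002 gap 16.4 F [-0.9  0.1  0.3] gf 0.0 tilt [-0.     0.001]
t 21.43 station y,x [-22.5   0.3] z 126.0 yawerr 0.0016 gap 16.4 F [ 1.1 -1.1  0.4] gf 0.1 tilt [0.    0.001]
```

```bash
python3 -m crank '[{"delta_pos":[3,0,0],"spin":0.0},{"delta_pos":[3,0,0],"spin":0},{"delta_pos":[3,0,0],"spin":0},{"delta_pos":[2,0,0],"spin":0},{"delta_pos":[2,0,0],"spin":0},{"delta_pos":[1,0,0],"spin":0},{"delta_pos":[1,0,0],"spin":0},{"delta_pos":[0,0,0],"spin":0}]'>/dev/null;python3 h.py
python3 -m crank '[{"delta_pos":[0.8,0,0],"spin":0.0},{"delta_pos":[0.8,0,0],"spin":0},{"delta_pos":[0.8,0,0],"spin":0},{"delta_pos":[0,0,0],"spin":0}]'>/dev/null;python3 h.py
```

```text
t 22.1 station y,x [-8.4  0.1] z 125.9 yawerr 0.0014 gap 16.3 F [-0.4 -0.5 -0.3] gf 0.3 tilt [-0.  0.]
t 22.43 station y,x [-6.2  0.2] z 126.0 yawerr 0.0013 gap 16.2 F [-0.4 -0.2 -0.6] gf 0.5 tilt [0. 0.]
```

```bash
python3 -m crank '[{"delta_pos":[0.8,0,0],"spin":0.0},{"delta_pos":[0.8,0,0],"spin":0},{"delta_pos":[0,0,0],"spin":0}]'>/dev/null;python3 h.py
python3 -m crank '[{"delta_pos":[0.7,0,0],"spin":0.0},{"delta_pos":[0.5,0,0],"spin":0},{"delta_pos":[0,0,0],"spin":0}]'>/dev/null;python3 h.py
```

```text
t 22.68 station y,x [-4.6  0.2] z 126.0 yawerr 0.0014 gap 16.3 F [-0.3 -1.1 -1. ] gf 0.6 tilt [0. 0.]
t 22.93 station y,x [-3.4  0.2] z 126.0 yawerr 0.0015 gap 16.1 F [-0.9 -1.4 -0.1] gf 0.6 tilt [0. 0.]
```

```bash
python3 -m crank '[{"delta_pos":[0.6,0,0],"spin":0.0},{"delta_pos":[0,0,0],"spin":0}]'>/dev/null;python3 h.py
python3 -m crank '[{"delta_pos":[0.6,0,0],"spin":0.0},{"delta_pos":[0,0,0],"spin":0}]'>/dev/null;python3 h.py
```

```text
t 23.1 station y,x [-3.1  0.2] z 126.0 yawerr 0.0017 gap 16.6 F [ 0.1 -2.4 -1.4] gf 1.2 tilt [-0.    -0.001]
t 23.27 station y,x [-2.9  0.2] z 126.0 yawerr 0.0019 gap 16.0 F [ 0.4 -4.8 -0.8] gf 2.1 tilt [-0.    -0.001]
```

```bash
python3 -m crank '[{"delta_pos":[-5,0,0],"spin":0.0},{"delta_pos":[-15,0,0],"spin":0},{"delta_pos":[-20,0,-15],"spin":0},{"delta_pos":[-15,0,-40],"spin":0},{"delta_pos":[0,0,-40],"spin":0},{"delta_pos":[0,0,-35],"spin":0},{"delta_pos":[0,0,0],"spin":0},{"delta_pos":[0,0,0],"spin":0}]' >/dev/null;python3 h.py
python3 - <<'E'
from h import *
c=env.capture("wrist");cv2.imwrite("pics/w8.png",c["pixels"][:,:,::-1]);np.savez("w8.npz",**c);P=world(c);d=P[...,:2]-M;y=d@YS;x=d@XS;z=P[...,2]
m=(abs(x)<23)&(y>0)&(y<45)&(z>85)&(z<112)
print("disc top",m.sum(),np.percentile(z[m],[10,50,90]),"rim y",np.percentile(y[m&(abs(x)<6)],[0,1,2,5]))
A=np.c_[y[m],x[m],np.ones(m.sum())];print("tilt",np.linalg.lstsq(A,z[m],rcond=None)[0])
fr=(abs(x)<45)&(y>5)&(y<80)&(z>112.5)&(z<122);print("frame",np.median(z[fr]),fr.sum())
E
```

```text
t 23.93 station y,x [-56.6   2.6] z 258.7 yawerr 0.0009 gap 16.4 F [0.4 0.2 0.3] gf 0.0 tilt [0.008 0.001]
disc top 2152 [105.58177181 106.6986307  107.60380418] rim y [0.23463366 0.32554266 0.42016563 7.98329233]
tilt [ 8.29402269e-02 -2.61445765e-04  1.04148003e+02]
frame 117.53138353621773 3765
```

View pics/w8.png

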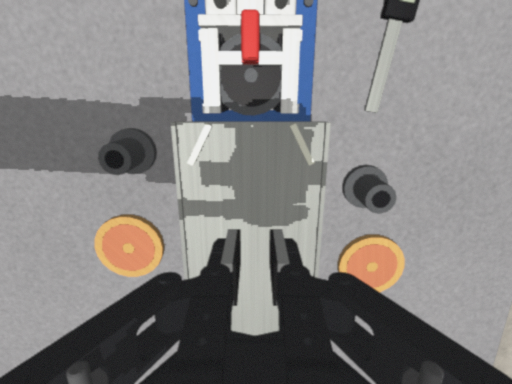

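Steel is in the top slot, centre mark at (251,76). I recheck the tilt without edge pixels.

```bash
python3 - <<'E'
from h import *
c=dict(np.load("w8.npz"));P=world(c);d=P[...,:2]-M;y=d@YS;x=d@XS;z=P[...,2]
m=(abs(x)<21)&(y>14)&(y<44)&(z>102)&(z<110)
A=np.c_[y[m],x[m],np.ones(m.sum())];print("tilt",np.linalg.lstsq(A,z[m],rcond=None)[0],m.sum())
p=(abs(x)<60)&(y>-100)&(y<-5)&(abs(z-101)<3.5);A=np.c_[y[p],x[p],np.ones(p.sum())];print("plate tilt",np.linalg.lstsq(A,z[p],rcond=None)[0])
m=comp((abs(x)<30)&(y>4)&(y<50)&(z>102)&(z<110));q=np.stack([y[m],x[m]],-1)
# front rim circle fit: per-column minimum y
b=[(q[abs(q[:,1]-k)<1,0].min(),k) for k in range(-20,21,2)];b=np.array(b)
from scipy.optimize import least_squares
print("centre",least_squares(lambda v:np.hypot(b[:,0]-v[0],b[:,1]-v[1])-35,[41,0],loss="soft_l1").x)
E
```

```text
tilt [6.95195609e-03 3.57563323e-04 1.06543878e+02] 1616
plate tilt [8.25349142e-04 1.22322638e-03 1.01447304e+02]
centre [42.41924992 -0.33695712]
```

```bash
python3 - <<'E'
from h import *
from scipy.optimize import least_squares
c=dict(np.load("wrist5.npz"));P=world(c);d=P[...,:2]-M;y=d@YS;x=d@XS;z=P[...,2]
m=comp((abs(x)<30)&(y>2)&(y<50)&(z>104)&(z<110));q=np.stack([y[m],x[m]],-1)
b=np.array([(q[abs(q[:,1]-k)<1,0].min(),k) for k in range(-20,21,2)])
ctr=least_squares(lambda v:np.hypot(b[:,0]-v[0],b[:,1]-v[1])-35,[41,0],loss="soft_l1").x;print("bronze",ctr)
s=env.get_state();print(s["force"],np.abs(s["qd"]).max())
if abs(ctr[0]-41.5)<4: print(env.finish_job())
E
```

```text
bronze [40.97318083  0.56612493]
[ 0.08031352  0.2623175  -0.24173528] 0.04716623741438921
the job is handed in; nothing more can be done
None
```

The job is handed in with the bronze disc in the bottom slot and the steel disc in the top slot: both measured within about 2 mm of their seats (bronze last checked before the magazine was lowered), steel flat to under 0.01 rad, and the bushes and caliper were not touched.

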